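# Load bonded lens tubes into the slot of a curing magazine

### The arm

A 6-joint arm with a two-finger parallel gripper is mounted at the origin on a cart in front of the work surface, level with it; the furniture and walls round the work are solid. World frame = base frame: x ahead of the robot, y to its left, z up, the work surface at z = 0. Lengths are in m, angles in rad, forces in N, time in s.
With the tool pointing down it reaches from about 0.35 to 0.775 m from the base axis. Payload 5.5 kg.
Tool frame: the origin (TCP) lies between the finger pads; the fingertips stand 17 mm ahead of it and the grasp point (between the pads) lies 2 mm behind it (env.finger_overhang is the distance from the TCP to the fingertips, in m); z points along the fingers, y is the line along which they close (so a half turn about z gives the same grasp; the last joint's range is limited). The gripper opens to 85 mm and grips with 20 to 120 N. Pads are 22 mm wide; open, the fingers measure 114 mm over their backs; the gripper's body (76 mm by 85 mm) begins 54 mm behind the grasp point. The pads swing forward as they close: fully open they stand 13 mm farther back than shut.
Start: joints at [-1.325, 0.313, 0.046, 1.304, 0, 1.431], TCP at [0.216, -0.533, 0.227] pointing down, gripper open.
Joint ranges: [-2.76, 2.76], [-0.86, 1.69], [-1.03, 1.26], [-2.2, 2.34], [-1.47, 1.5], [-3.14, 3.14]. Speed limits (rad/s): [2.57, 2.57, 3.14, 3.14, 3.14, 3.14].

### API

Orientations are given as a unit quaternion [w, x, y, z].
In Python, from workcell import env gives the robot as it stands. The module is installed in compiled form; this text tells all that it offers.
- The arm moves only by the shell command python3 -m pendant 'ROWS' [FORCE]. ROWS is JSON, a list of rows, each a list of 5 numbers: the gripper's target within -1 to 1 (fully open at 1, half-way at 0, shut at -1), then the shift along the tool's x, y, z in m, then the turn about the tool's z in rad. A call has 1 to 8 rows; each row shifts and turns the commanded pose from where the row before left it, along the tool's axes as they then stand; what a row does not reach is not made up. A row lasts 1/8 s, in which the tool goes at most 62.5 mm and 10.7 degrees, less where a joint would pass 70% of its speed; a pose out of reach is approached as far as the arm can. A call with a gripper value outside its range is refused whole. The fingers move at their own pace and stop on an object; FORCE is the grip in N (left out, the last holds). Time passes only in rows, so rows that do not move let the fingers close. It gives the time, the measured TCP pose, the force, the opening and the grip force at its end, in the units of the state.
- env.get_state(): the state, without advancing time (a new reading comes with each control period).
- env.read_camera(name): name is "side" or "top" or "wrist"; returns the picture (480x640x3 uint8, red, green, blue); there is no depth.
- env.calibration(name): a dict with "K" (3x3 intrinsics, pixels), "distortion" ([k1, k2, p1, p2, k3] as OpenCV has them; the pictures are not rectified), "T" (4x4, takes a point from camera to world coordinates); the wrist camera has in their place "tool_from_camera" (4x4, takes a point from camera to tool coordinates, whose origin is the TCP and whose axes are the flange's). Camera axes: x right, y down, z forward; pixel columns grow to the right and rows downward; lengths in m; the calibration is good to about 2 mm. A picture is of the moment at which its call begins: read the wrist's pose just before it. calibration takes no time and is no camera call.
- env.hand_in(): hands the job in; it is judged then, once.
Trained networks look in the newest picture that a camera, given by its name, has taken for a name from the list of things; names that differ only in an ending like _2 or _b are one class to them, and where a whole thing is asked for, a point or a joint stands for the part that bears it (a point fixed in the world has none). Each returns a list of dicts, best first, with "score" (0 to 1); they miss things now and then, are a little off and sometimes report something else, mostly with a low value. They report only what shows in the picture. A call takes as long as a camera call. They do not tell look-alikes from the thing itself.
- env.recognise(camera, label): "centre" ([column, row] in pixels, amid what is visible of it).
The state is a dict: "clock": time; "joint_pos": joint angles; "qvel": joint speeds; "tau": joint torques, N m; "tcp_pos": TCP position; "orientation": TCP orientation; "wrist_force": force on the tool from outside, world axes, zero at the start; "ft_torque": the same for the moment, N m; "finger_gap": finger opening in m; "grip_force": force on a finger pad.
Only numpy, scipy, OpenCV 4.12 (cv2) and the standard library are available. Lean on these libraries where they do the work, as an engineer would, in place of code of your own. Each camera call takes 0.05 s, during which the arm holds its last target. There are 200 camera calls.

### The job

Three short black lens tubes with freshly bonded lenses, and one taller empty tube, stand on the aluminium loading tray. With the fingertips, push the three short tubes one at a time across the tray and through the narrow gate into the slot, each far enough that the spring pawl snaps shut behind it before you fetch the next; the slot just holds three. The tubes must only be slid, never lifted, picked up or tipped; leave the tall tube where it stands and do not disturb the things lying beside the slot.

Things in the scene. Friction and masses are not known exactly. Their poses are not given: they have to be found in the camera images.
- tray: Fixed aluminium loading tray on the bench. Origin: centre of the gate, at bench height; x runs from the gate along the slot (insertion direction), y to its left, z up. Flat top 12 mm above the bench. The staging plate in front of the gate spans x -134 to 0, y -118 to +118 mm, with a rim 5 mm high on its three outer sides
- gate (a point): Centre of the gate, on the tray's top (x = 0). Gate and slot are 34 mm wide, between black rails 10 mm high. Two black fences, also 10 mm high (top 22 mm above the bench), lead to it: 8 mm thick, they flare from (-3, +-22) to (-36, +-113) mm of the tray. Fingertips 25 mm above the bench clear fences, rails and pawl and still push the tubes
- slot_end (a point): Middle of the foot of the stop block that closes the slot, 125 mm past the gate; the block's top is 26 mm above the bench
- pawl (a joint): Steel spring pawl in the left (+y) rail just past the gate, turning about an upright pin at (10, 20) mm of the tray. 0 = shut, tip across the slot. A tube pushed along the slot swings it aside into the rail (0.45 rad = flush, under 1.5 N of push); it springs shut once the tube's centre is about 47 mm past the gate and then blocks the way back
- pawl_tip (a point): Tip of the pawl, 26 mm from its pin; when shut at (34, 8) mm of the tray. The pawl's top is 21.5 mm above the bench
- tube_1: short black lens tube, 30 mm diameter, 28 mm tall, about 60 g, open at the top with a glass lens inside, standing upright on the tray. Origin: centre of its underside, z up. With three in the slot their centres stand at most 110, 80 and 50 mm past the gate
- tube_2: short black lens tube, the same as tube_1
- tube_3: short black lens tube, the same as tube_1
- tall_tube: taller black lens tube, 30 mm diameter, 40 mm tall, without a lens, upright on the tray among the short ones; stays where it is. Origin: centre of its underside
- mounting_base: small black mounting base (a flat bar with a slot), 25x50x10 mm, lying on the bench to the left of the slot; bystander. Origin: centre of its underside
- tweezers: steel tweezers, 120x14x9 mm, lying on the bench to the right of the slot; bystander. Origin: centre of its underside
Mind the look-alikes: they are no part of the job. What is shaped like the tube_2 but yellow is not meant.

How it is judged:
On the way, in this order (a step that is already met when the one before it is completed fails the run):
1. one short tube is in the slot and the pawl has shut behind it (value of joint pawl below 0.06 rad and ((x of tube_1 in the frame of tray between 0.043 and 0.114 m and y of tube_1 in the frame of tray between -0.005 and 0.005 m and z of tube_1 in the frame of tray between 0.009 and 0.015 m) or (x of tube_2 in the frame of tray between 0.043 and 0.114 m and y of tube_2 in the frame of tray between -0.005 and 0.005 m and z of tube_2 in the frame of tray between 0.009 and 0.015 m) or (x of tube_3 in the frame of tray between 0.043 and 0.114 m and y of tube_3 in the frame of tray between -0.005 and 0.005 m and z of tube_3 in the frame of tray between 0.009 and 0.015 m))), for 0.2 s.
2. a second short tube is in the slot and the pawl has shut behind it (value of joint pawl below 0.06 rad and (((x of tube_1 in the frame of tray between 0.043 and 0.114 m and y of tube_1 in the frame of tray between -0.005 and 0.005 m and z of tube_1 in the frame of tray between 0.009 and 0.015 m) and (x of tube_2 in the frame of tray between 0.043 and 0.114 m and y of tube_2 in the frame of tray between -0.005 and 0.005 m and z of tube_2 in the frame of tray between 0.009 and 0.015 m)) or ((x of tube_1 in the frame of tray between 0.043 and 0.114 m and y of tube_1 in the frame of tray between -0.005 and 0.005 m and z of tube_1 in the frame of tray between 0.009 and 0.015 m) and (x of tube_3 in the frame of tray between 0.043 and 0.114 m and y of tube_3 in the frame of tray between -0.005 and 0.005 m and z of tube_3 in the frame of tray between 0.009 and 0.015 m)) or ((x of tube_2 in the frame of tray between 0.043 and 0.114 m and y of tube_2 in the frame of tray between -0.005 and 0.005 m and z of tube_2 in the frame of tray between 0.009 and 0.015 m) and (x of tube_3 in the frame of tray between 0.043 and 0.114 m and y of tube_3 in the frame of tray between -0.005 and 0.005 m and z of tube_3 in the frame of tray between 0.009 and 0.015 m)))), for 0.2 s.
At the end, for the whole second after the job is handed in: All three short tubes stand upright on the tray's top in the slot (centres 43 to 114 mm past the gate, within 5 mm of the centre line, tilt under 0.1 rad), at rest, the pawl shut behind them (under 0.06 rad), and the tall tube within 15 mm of where it stood (x of tube_1 in the frame of tray between 0.043 and 0.114 m and y of tube_1 in the frame of tray between -0.005 and 0.005 m and z of tube_1 in the frame of tray between 0.009 and 0.015 m and x of tube_2 in the frame of tray between 0.043 and 0.114 m and y of tube_2 in the frame of tray between -0.005 and 0.005 m and z of tube_2 in the frame of tray between 0.009 and 0.015 m and x of tube_3 in the frame of tray between 0.043 and 0.114 m and y of tube_3 in the frame of tray between -0.005 and 0.005 m and z of tube_3 in the frame of tray between 0.009 and 0.015 m and value of joint pawl below 0.06 rad and distance of tall_tube from where it was at the start of the episode below 0.015 m and angle between each of tall_tube, tube_1, tube_2, tube_3's own z axis and vertical below 0.1 rad and linear speed of each of tube_1, tube_2, tube_3 below 0.01 m/s); the robot touches nothing.
It fails at once if a tube is lifted more than 6 mm off the tray (height (world z) of any of tube_1, tube_2, tube_3, tall_tube above 0.018 m).
It fails at once if a tube is tipped by more than 0.3 rad (angle between any of tube_1, tube_2, tube_3, tall_tube's own z axis and vertical above 0.3 rad).
It fails at once if the tall tube is pushed more than 15 mm away (distance of tall_tube from where it was at the start of the episode above 0.015 m).
It fails at once if the mounting base or the tweezers are moved by more than 15 mm (distance of any of mounting_base, tweezers from where it was at the start of the episode above 0.015 m).
It also fails if it takes over 67 s, if anything falls off the work surface, if the arm or the gripper's body presses on something with over 40 N, if the wrist force passes 120 N, or if a joint passes its speed limit or range.

## Working session

There is one attempt and no reset: what is moved stays moved. The work goes in short steps, Python scripts to look and compute and a shell command to move; the robot and the scene stay as the last step left them, time stands still between calls to the robot, and variables do not carry over. Pictures are saved under pics/ and viewed, at most 10 in all, crops included, and the job is handed in when it is done.

```bash
mkdir -p pics
cat > h.py <<'E'
from workcell import env
import numpy as np, cv2
from scipy.spatial.transform import Rotation as R
def rot(q): return R.from_quat([q[1],q[2],q[3],q[0]])
def ray(cam,px,z,st=None):
    c=env.calibration(cam); K=np.array(c["K"]);d=np.array(c["distortion"])
    if "T" in c: T=np.array(c["T"])
    else:
        W=np.eye(4);W[:3,:3]=rot(st["orientation"]).as_matrix();W[:3,3]=st["tcp_pos"];T=W@np.array(c["tool_from_camera"])
    n=cv2.undistortPoints(np.array([[px]],float),K,d)[0,0]
    v=T[:3,:3]@[n[0],n[1],1];o=T[:3,3]
    return o+v*(z-o[2])/v[2]
def proj(cam,P):
    c=env.calibration(cam);T=np.linalg.inv(np.array(c["T"]))
    return cv2.projectPoints(np.array(P,float).reshape(-1,3),cv2.Rodrigues(T[:3,:3])[0],T[:3,3],np.array(c["K"]),np.array(c["distortion"]))[0].reshape(-1,2)
def save(cam,name):
    im=env.read_camera(cam);cv2.imwrite(f"pics/{name}.png",im[:,:,::-1]);return im
E
python3 - <<'E'
from h import *
s=env.get_state();print(s["clock"],s["tcp_pos"],rot(s["orientation"]).as_matrix().round(2).tolist(),s["finger_gap"])
save("top","top0");save("side","side0")
for l,z in [("tube_1",.04),("tall_tube",.052),("gate",.012),("slot_end",.012),("pawl",.02),("pawl_tip",.0215),("mounting_base",.01),("tweezers",.009),("tray",.012)]:
    for r in env.recognise("top",l)[:5]: print(l,round(r["score"],2),np.round(r["centre"]),ray("top",r["centre"],z).round(3))
E
```

```text
0.0 [ 0.21623471 -0.5322262   0.2263058 ] [[0.93, 0.38, -0.0], [0.38, -0.93, 0.0], [0.0, -0.0, -1.0]] 0.08516944502372507
tube_1 0.85 [383. 346.] [ 0.323 -0.098  0.04 ]
tube_1 0.63 [436. 238.] [ 0.508 -0.19   0.04 ]
tube_1 0.53 [409. 263.] [ 0.463 -0.143  0.04 ]
tube_1 0.53 [306. 262.] [0.463 0.034 0.04 ]
tube_1 0.52 [370. 273.] [ 0.446 -0.076  0.04 ]
tall_tube 0.73 [440. 201.] [ 0.57  -0.196  0.052]
tall_tube 0.43 [391. 178.] [ 0.609 -0.11   0.052]
tall_tube 0.32 [389. 225.] [ 0.526 -0.106  0.052]
gate 0.85 [390. 226.] [ 0.532 -0.115  0.012]
gate 0.17 [364. 205.] [ 0.569 -0.068  0.012]
slot_end 0.7 [390. 227.] [ 0.529 -0.115  0.012]
pawl 0.45 [365. 207.] [ 0.563 -0.069  0.02 ]
pawl_tip 0.71 [434. 238.] [ 0.51  -0.191  0.021]
mounting_base 0.56 [312. 210.] [0.558 0.025 0.01 ]
tweezers 0.76 [392. 174.] [ 0.629 -0.119  0.009]
tray 0.76 [389. 224.] [ 0.535 -0.114  0.012]
```

View pics/top0.png

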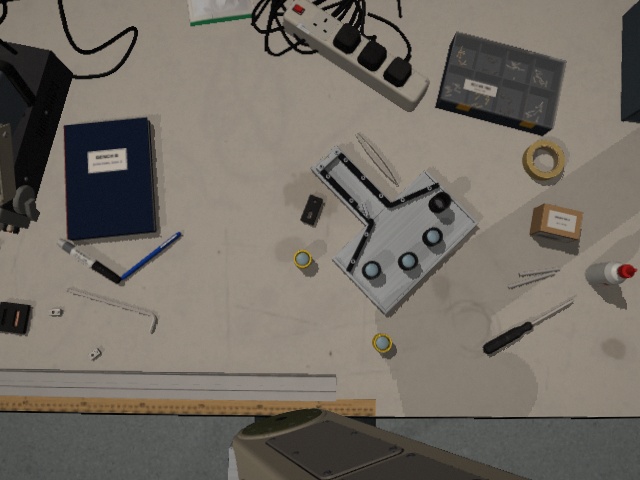

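View pics/side0.png

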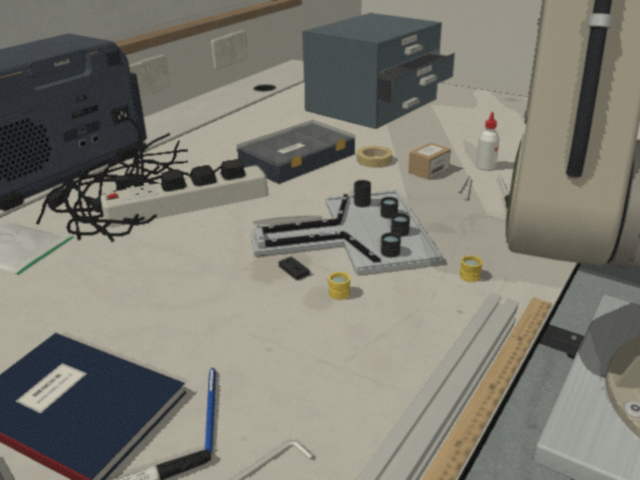

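Run:
```python
from h import *
print(np.array(env.calibration("wrist")["tool_from_camera"]).round(3).tolist(), np.array(env.calibration("wrist")["K"]).round(0).tolist(),env.finger_overhang)
A=ray("top",(428,171),.017);B=ray("top",(333,262),.017);g=(A+B)/2;y=(B-A)[:2];print(np.linalg.norm(y),g,np.degrees(np.arctan2(y[1],y[0]))-90)
```

```text
[[0.0, -0.955, -0.298, 0.076], [1.0, 0.0, -0.0, -0.001], [0.0, -0.298, 0.955, -0.147], [0.0, 0.0, 0.0, 1.0]] [[423.0, 0.0, 324.0], [0.0, 423.0, 238.0], [0.0, 0.0, 1.0]] 0.017
0.2385677468415205 [ 0.54902777 -0.0986645   0.017     ] 44.59542838279879
```

```bash
python3 -m pendant '[[0,0.047,-0.0276,0,0],[0,0.047,-0.0276,0,0],[0,0.047,-0.0276,0,0],[0,0.047,-0.0276,0,0],[0,0.047,-0.0276,0,0],[0,0.047,-0.0276,0,0],[0,0.047,-0.0276,0,0],[0,0.047,-0.0276,0,0]]' 20
python3 -m pendant '[[0,0.047,-0.0276,0,0],[0,0.047,-0.0276,0,0],[-0.5,0,0,0,-0.13],[-0.5,0,0,0,-0.13],[-0.5,0,0,0,-0.131],[-0.5,0,0,0,0]]'
python3 - <<'E'
from h import *
s=env.get_state();print(s["clock"],s["tcp_pos"],s["joint_pos"],s["finger_gap"],env.finger_overhang)
save("wrist","w1")
for l,z in [("tube_1",.04),("tall_tube",.052),("gate",.012),("slot_end",.012),("pawl",.02),("pawl_tip",.0215)]:
    for r in env.recognise("wrist",l)[:5]: print(l,round(r["score"],2),np.round(r["centre"],1),ray("wrist",r["centre"],z,s).round(4))
E
```

```text
clock: 1.55
tcp_pos: [0.4826, -0.1852, 0.2275]
orientation: [0.0, 0.981, 0.192, 0.0]
wrist_force: [0.3, -0.6, -0.1]
finger_gap: 0.0427
grip_force: 0.0
clock: 2.3
tcp_pos: [0.548, -0.1001, 0.2272]
orientation: [0.0, 0.926, 0.378, 0.0]
wrist_force: [0.1, 0.1, -0.6]
finger_gap: 0.0213
grip_force: 0.0
2.3 [ 0.54800209 -0.10010935  0.22722543] [-3.24751923e-01  2.78091399e-01 -1.96102392e-03  1.29063886e+00
 -7.74995516e-05  2.04128887e+00] 0.02133457499340206 0.017
tube_1 0.93 [164.5 351.5] [ 0.3484 -0.0912  0.04  ]
tube_1 0.75 [230.1 261.6] [ 0.457  -0.0771  0.04  ]
tube_1 0.74 [302.1 289.3] [ 0.4812 -0.138   0.04  ]
tube_1 0.64 [362.7 288.7] [ 0.5181 -0.1749  0.04  ]
tube_1 0.6 [140.1 147.9] [0.4794 0.0353 0.04  ]
tall_tube 0.77 [426.6 262.9] [ 0.5734 -0.191   0.052 ]
gate 0.93 [323.4 215.7] [ 0.5355 -0.1104  0.012 ]
slot_end 0.48 [307.4 163.5] [ 0.5587 -0.0686  0.012 ]
pawl 0.63 [309.  162.4] [ 0.5612 -0.0684  0.02  ]
pawl 0.57 [428.6 266. ] [ 0.5699 -0.2089  0.02  ]
pawl_tip 0.52 [312.  163.8] [ 0.5623 -0.0709  0.0215]
```

View pics/w1.png

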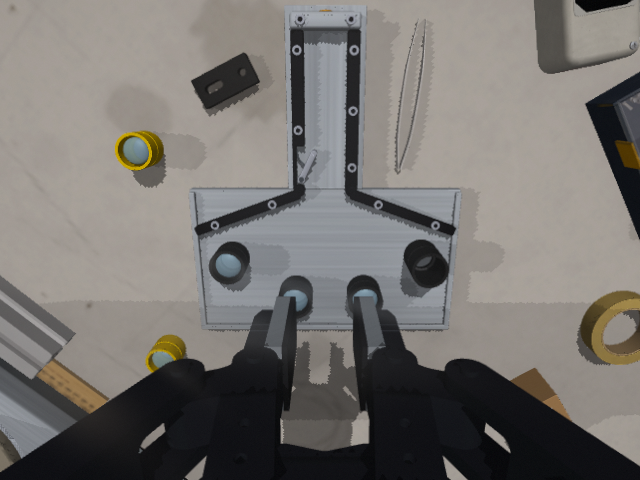

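```bash
python3 -m pendant '[[-0.5,-0.045,0,0,0],[-0.5,-0.045,0,0,0],[-0.5,0,0,0,0]]'
python3 - <<'E'
from h import *
s=env.get_state();print(s["clock"],s["tcp_pos"],s["orientation"])
im=save("wrist","w2")
for l,z in [("tube_1",.04),("tall_tube",.052)]:
    for r in env.recognise("wrist",l)[:6]: print(l,round(r["score"],2),np.round(r["centre"],1),ray("wrist",r["centre"],z,s).round(4))
cv2.imwrite("pics/w2c.png",cv2.resize(im[40:250,180:470,::-1],None,fx=2.75,fy=2.75,interpolation=cv2.INTER_CUBIC))
E
```

```text
clock: 3.02
tcp_pos: [0.4822, -0.1648, 0.2274]
orientation: [0.0, 0.926, 0.377, -0.0]
wrist_force: [0.9, 0.7, -0.6]
finger_gap: 0.0214
grip_force: 0.0
3.025 [ 0.4821511  -0.16480433  0.22739978] [ 1.01384462e-04  9.26276211e-01  3.76845225e-01 -2.15931755e-04]
tube_1 0.95 [152.7 269.2] [ 0.3394 -0.0987  0.04  ]
tube_1 0.93 [367.1 195.8] [ 0.511  -0.1838  0.04  ]
tube_1 0.93 [127.6  28.9] [0.4757 0.0297 0.04  ]
tube_1 0.88 [221.9 156.3] [ 0.4536 -0.0797  0.04  ]
tube_1 0.76 [295.1 192.7] [ 0.4725 -0.1407  0.04  ]
tall_tube 0.86 [435.8 153. ] [ 0.571  -0.1947  0.052 ]
```

View pics/w2c.png

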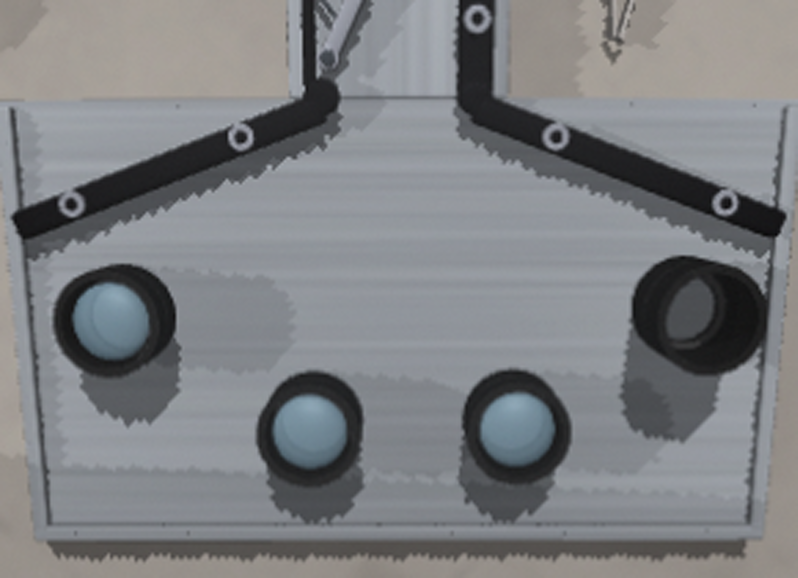

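```bash
cat > fit.py <<'E'
from h import *
from scipy.optimize import least_squares as LS
def pw(P,st):
    c=env.calibration("wrist");W=np.eye(4);W[:3,:3]=rot(st["orientation"]).as_matrix();W[:3,3]=st["tcp_pos"]
    T=np.linalg.inv(W@np.array(c["tool_from_camera"]))
    return cv2.projectPoints(np.array(P,float).reshape(-1,3),cv2.Rodrigues(T[:3,:3])[0],T[:3,3],np.array(c["K"]),np.array(c["distortion"]))[0].reshape(-1,2)
th=np.linspace(0,2*np.pi,73)
def cyl(x,y,h,st):
    C=np.c_[x+.015*np.cos(th),y+.015*np.sin(th)]
    p=pw(np.r_[np.c_[C,0*th+.012],np.c_[C,0*th+.012+h]],st);return np.r_[p.min(0),p.max(0)]
def fitcyl(box,h,st,g):
    r=LS(lambda v:cyl(v[0],v[1],h,st)-box,g);return r.x,r.fun
def t2w(P,q):
    c,s=np.cos(q[2]),np.sin(q[2]);P=np.array(P,float).reshape(-1,3);return np.c_[q[0]+c*P[:,0]-s*P[:,1],q[1]+s*P[:,0]+c*P[:,1],P[:,2]]
def w2t(p,q):
    c,s=np.cos(q[2]),np.sin(q[2]);d=np.array(p[:2])-q[:2];return np.array([c*d[0]+s*d[1],-s*d[0]+c*d[1]])
E
python3 - <<'E'
from fit import *
s=env.get_state()
f=lambda a:np.array(a,float)/2.75+[180,40]
# tray: fence centreline ends, plate corners
P=[(-3,22,22),(-3,-22,22),(-36,113,22),(-36,-113,22),(-134,118,17),(-134,-118,17)]
px=f([(321,97),(474,98),(25,222),(775,220),(40,541),(758,541)])
r=LS(lambda q:(pw(t2w(np.array(P)/1e3,q),s)-px).ravel(),[.549,-.099,.78],loss='soft_l1')
q=r.x;print(q,np.degrees(q[2]));print(r.fun.reshape(-1,2).round(1).tolist())
S=f([(240,136),(71,203),(556,136),(726,203)]);print([ (w2t(ray("wrist",x,.022,s),q)*1e3).round(1).tolist() for x in S])
np.save("q.npy",q)
for b,h,g in [((54,264,176,378),.028,(.454,-.08)),((257,370,363,487),.028,(.4725,-.14)),((463,369,570,484),.028,(.511,-.184)),((631,256,767,374),.04,(.571,-.195))]:
    box=np.r_[f(b[:2]),f(b[2:])];v,e=fitcyl(box,h,s,g);print(v.round(4),(w2t(v,q)*1e3).round(1),e.round(1))
print("tcp",(w2t(s["tcp_pos"],q)*1e3).round(1), s["finger_gap"], rot(s["orientation"]).as_euler('xyz',degrees=True))
E
```

```text
[ 0.55661579 -0.09165072  0.77876064] 44.61969797269991
[[-0.2, 1.4], [0.3, 0.9], [-4.3, 0.1], [2.7, 0.1], [-2.8, -1.7], [2.5, -2.3]]
[[-12.4, 45.3], [-30.7, 95.5], [-12.6, -45.5], [-31.1, -95.9]]
[ 0.4525 -0.0773] [-64.   83.3] [-0.1  0.2  0.1 -0.2]
[ 0.4694 -0.1409] [-96.7  26.3] [ 0.2  0.3 -0.2 -0.3]
[ 0.513  -0.1844] [-96.2 -35.4] [-0.1 -0.1  0.1  0.1]
[ 0.5735 -0.1966] [-61.7 -86.5] [-0.2 -0.2  0.1  0.2]
tcp [-1.019e+02 -1.000e-01] 0.02144645362787701 [ 1.79968073e+02 -2.69516865e-02  4.44820668e+01]
```

```bash
python3 -m pendant '[[-0.5,-0.023,-0.026,0,0.002],[-0.5,0,0,0.05,0],[-0.5,0,0,0.05,0],[-0.5,0,0,0.05,0],[-0.5,0,0,0.02,0],[-0.5,0,0,0.012,0],[-0.5,0,0,0,0]]'
python3 - <<'E'
from fit import *
s=env.get_state();q=np.load("q.npy");print(s["clock"],s["tcp_pos"],(w2t(s["tcp_pos"],q)*1e3).round(1),s["wrist_force"])
a=save("wrist","w3");b=save("side","s3")
c=np.hstack([cv2.resize(a[100:480,160:480],None,fx=1.25,fy=1.25),cv2.resize(b[150:310,230:460][:,45:205],(400,475),interpolation=cv2.INTER_CUBIC)])
cv2.imwrite("pics/c3.png",c[:,:,::-1])
E
```

```text
clock: 4.05
tcp_pos: [0.4494, -0.1604, 0.0448]
orientation: [-0.0, 0.926, 0.378, -0.0]
wrist_force: [0.1, 0.3, 0.2]
finger_gap: 0.0215
grip_force: 0.0
4.05 [ 0.44941324 -0.16037674  0.04482861] [-124.6   26.4] [0.07141004 0.3276232  0.20591608]
```

View pics/c3.png

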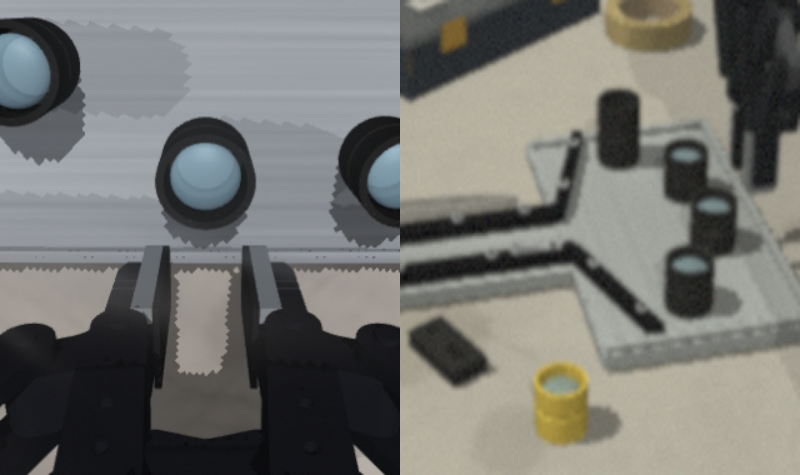

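```bash
python3 -m pendant '[[-0.5,0.006,0,0,0],[-0.5,0.009,0.002,0,0],[-0.5,0.01,0.004,0,0],[-0.5,0.012,0.005,0,0],[-0.5,0.012,0.005,0,0],[-0.5,0.012,0.005,0,0],[-0.5,0.01,0.004,0,0],[-0.5,0.006,0.001,0,0]]'
python3 - <<'E'
from fit import *
s=env.get_state();q=np.load("q.npy");print(s["clock"],s["tcp_pos"],(w2t(s["tcp_pos"],q)*1e3).round(1),s["wrist_force"])
a=save("wrist","w4")
for r in env.recognise("wrist","tube_1")[:4]: print(round(r["score"],2),np.round(r["centre"],1),(w2t(ray("wrist",r["centre"],.038,s),q)*1e3).round(1))
cv2.imwrite("pics/c4.png",cv2.resize(a[0:480,60:580],None,fx=1.25,fy=1.25)[:,:,::-1])
E
```

```text
clock: 5.15
tcp_pos: [0.5231, -0.1253, 0.0451]
orientation: [0.0, 0.926, 0.378, -0.0]
wrist_force: [-0.8, -0.2, 0.2]
finger_gap: 0.0215
grip_force: 0.0
5.15 [ 0.5230901  -0.1253194   0.04508638] [-47.5  -0.4] [-0.80281515 -0.1641467   0.21048306]
0.8 [292.4 407.4] [-97.2  14.3]
0.63 [133.4 334.4] [-60.9  79.5]
0.63 [  4.4 109.1] [ 29.3 113.9]
```

View pics/c4.png

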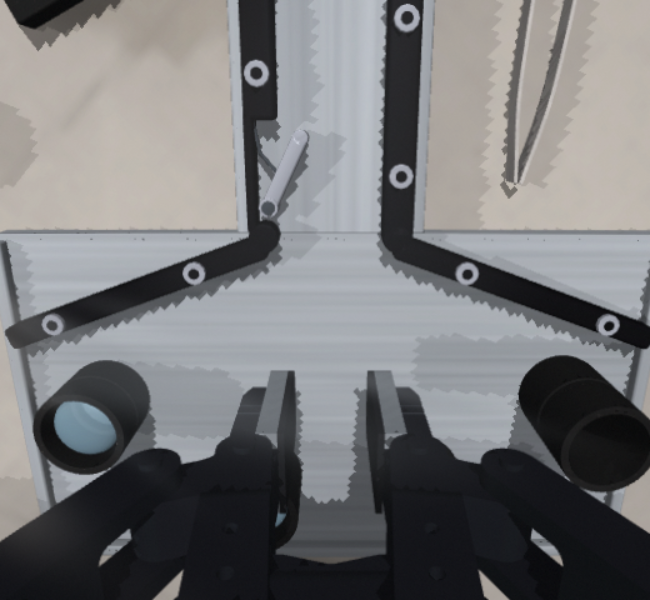

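```bash
python3 -m pendant '[[-0.5,0,0,0.005,0],[-0.5,0,0,0.005,0],[-0.5,0,0,0.003,0],[-0.5,0,0,0,0]]'
python3 - <<'E'
from fit import *
s=env.get_state();q=np.load("q.npy");print(s["clock"],s["tcp_pos"],s["wrist_force"])
a=save("wrist","w5");b=save("side","s5")
c=np.hstack([cv2.resize(a[150:450,160:460],(450,450)),cv2.resize(b[170:290,310:410],(350,450),interpolation=cv2.INTER_CUBIC)])
cv2.imwrite("pics/c5.png",c[:,:,::-1])
E
```

```text
clock: 5.75
tcp_pos: [0.5219, -0.1256, 0.0318]
orientation: [-0.0, 0.926, 0.378, -0.0]
wrist_force: [-0.7, 0.3, -0.1]
finger_gap: 0.0215
grip_force: 0.0
5.75 [ 0.52192431 -0.12559221  0.03178108] [-0.69178127  0.26844157 -0.13796412]
```

View pics/c5.png

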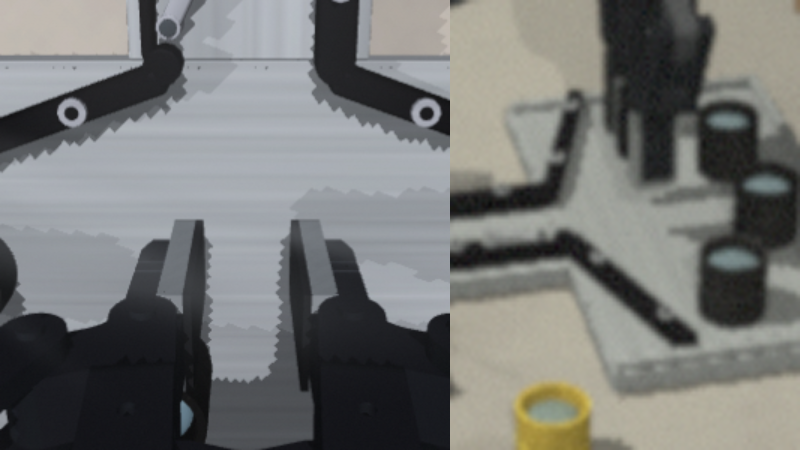

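```bash
python3 -m pendant '[[-0.5,0,0,0.002,0],[-0.5,0,0,0.002,0],[-0.5,0,0,0,0]]';python3 -m pendant '[[-0.5,0,0,0.002,0],[-0.5,0,0,0.002,0],[-0.5,0,0,0,0]]'
python3 - <<'E'
from fit import *
s=env.get_state();q=np.load("q.npy")
for z in (.01,.02,.03):
  for y in (.011,.02,-.011,-.02):
    print(z,y,proj("side",t2w([(-.0475+.011,y,z)],q)).round(0))
E
```

```text
clock: 6.22
tcp_pos: [0.5222, -0.1255, 0.028]
orientation: [-0.0, 0.926, 0.378, -0.0]
wrist_force: [0.1, -0.4, 0.5]
finger_gap: 0.0211
grip_force: 0.0
clock: 6.6
tcp_pos: [0.5222, -0.1255, 0.024]
orientation: [-0.0, 0.926, 0.378, -0.0]
wrist_force: [0.9, 0.5, -1.1]
finger_gap: 0.0215
grip_force: 0.0
0.01 0.011 [[360. 232.]]
0.01 0.02 [[361. 234.]]
0.01 -0.011 [[356. 225.]]
0.01 -0.02 [[355. 223.]]
0.02 0.011 [[360. 226.]]
0.02 0.02 [[361. 229.]]
0.02 -0.011 [[356. 220.]]
0.02 -0.02 [[355. 217.]]
0.03 0.011 [[360. 221.]]
0.03 0.02 [[361. 224.]]
0.03 -0.011 [[357. 215.]]
0.03 -0.02 [[355. 212.]]
```

```bash
python3 -m pendant '[[-0.5,0,0,0.002,0],[-0.5,0,0,0.002,0],[-0.5,0,0,0,0]]';python3 -m pendant '[[-0.5,0,0,0.0015,0],[-0.5,0,0,0.0015,0],[-0.5,0,0,0,0]]'; python3 -m pendant '[[-0.5,0,0,0.0015,0],[-0.5,0,0,0.0015,0],[-0.5,0,0,0,0]]'
```

```text
clock: 6.98
tcp_pos: [0.5222, -0.1255, 0.02]
orientation: [-0.0, 0.926, 0.378, -0.0]
wrist_force: [-0.6, 1.2, -0.9]
finger_gap: 0.0214
grip_force: 0.0
clock: 7.35
tcp_pos: [0.5222, -0.1256, 0.017]
orientation: [-0.0, 0.926, 0.378, -0.0]
wrist_force: [-0.9, -0.2, -0.9]
finger_gap: 0.0211
grip_force: 0.0
clock: 7.72
tcp_pos: [0.5223, -0.1256, 0.014]
orientation: [-0.0, 0.926, 0.378, -0.0]
wrist_force: [-0.1, 0.1, 0.8]
finger_gap: 0.0211
grip_force: 0.0
```

```bash
python3 -m pendant '[[-0.5,0,0,0.001,0],[-0.5,0,0,0.001,0],[-0.5,0,0,0,0]]'; python3 -m pendant '[[-0.5,0,0,0.001,0],[-0.5,0,0,0.001,0],[-0.5,0,0,0,0]]'
```

```text
clock: 8.1
tcp_pos: [0.5223, -0.1256, 0.0121]
orientation: [-0.0, 0.926, 0.378, -0.0]
wrist_force: [-0.3, -0.4, -0.0]
finger_gap: 0.0208
grip_force: 0.0
clock: 8.48
tcp_pos: [0.5223, -0.1256, 0.0101]
orientation: [-0.0, 0.926, 0.378, -0.0]
wrist_force: [-0.1, 0.3, -0.5]
finger_gap: 0.021
grip_force: 0.0
```

```bash
python3 -m pendant '[[-0.5,0,0,0.001,0],[-0.5,0,0,0.001,0],[-0.5,0,0,0,0]]'
python3 - <<'E'
from fit import *
s=env.get_state();print(s["clock"],s["tcp_pos"],s["wrist_force"])
a=save("wrist","w6");b=save("side","s6")
c=np.hstack([cv2.resize(a[150:450,160:460],(450,450)),cv2.resize(b[190:270,330:410],(350,350),interpolation=cv2.INTER_CUBIC)[:, :] if 0 else cv2.resize(b[180:280,330:408],(350,450),interpolation=cv2.INTER_CUBIC)])
cv2.imwrite("pics/c6.png",c[:,:,::-1])
E
```

```text
clock: 8.85
tcp_pos: [0.5224, -0.1256, 0.0081]
orientation: [0.0, 0.926, 0.378, -0.0]
wrist_force: [-0.1, -0.2, -0.7]
finger_gap: 0.0216
grip_force: 0.0
8.85 [ 0.52237228 -0.1256289   0.00814354] [-0.12676184 -0.18891446 -0.69773504]
```

View pics/c6.png

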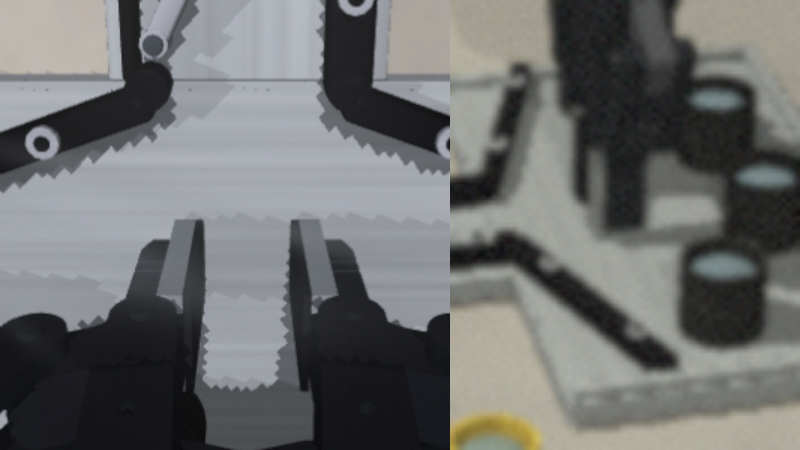

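```bash
python3 -m pendant '[[-0.5,0,0,0.001,0],[-0.5,0,0,0,0]]'; python3 -m pendant '[[-0.5,0,0,0.001,0],[-0.5,0,0,0,0]]'; python3 -m pendant '[[-0.5,0,0,0.001,0],[-0.5,0,0,0,0]]'
```

```text
clock: 9.2
tcp_pos: [0.5224, -0.1256, 0.008]
orientation: [0.0, 0.926, 0.378, 0.0]
wrist_force: [-2.7, 0.5, 7.0]
finger_gap: 0.0211
grip_force: 3.5
clock: 9.45
tcp_pos: [0.5225, -0.1256, 0.008]
orientation: [0.0, 0.926, 0.378, 0.0]
wrist_force: [-5.3, 2.7, 15.6]
finger_gap: 0.0214
grip_force: 7.5
clock: 9.7
tcp_pos: [0.5224, -0.1257, 0.0079]
orientation: [0.001, 0.926, 0.378, 0.0]
wrist_force: [-7.5, 2.5, 22.7]
finger_gap: 0.0214
grip_force: 11.4
```

```bash
python3 -m pendant '[[-0.5,0,0,-0.05,0],[-0.5,0,0,-0.035,0],[-0.5,-0.04,-0.014,0,0],[-0.5,-0.038,-0.013,0,0],[-0.5,0,0,0.035,0],[-0.5,0,0,0.033,0],[-0.5,0,0,0,0]]'
python3 - <<'E'
from fit import *
s=env.get_state();q=np.load("q.npy");print(s["clock"],s["tcp_pos"],(w2t(s["tcp_pos"],q)*1e3).round(1),s["wrist_force"])
env.read_camera("wrist")
for r in env.recognise("wrist","tube_1")[:4]: print(round(r["score"],2),np.round(r["centre"],1),(w2t(ray("wrist",r["centre"],.038,s),q)*1e3).round(1))
E
```

```text
clock: 10.58
tcp_pos: [0.4455, -0.1598, 0.0204]
orientation: [-0.002, 0.926, 0.378, -0.002]
wrist_force: [0.0, 1.0, 0.1]
finger_gap: 0.0214
grip_force: 0.0
10.575 [ 0.44548768 -0.15977549  0.02036343] [-126.9   29.6] [0.0197591  0.98557151 0.11506375]
0.97 [153.2 156.6] [-64.8  82. ]
0.85 [ 36.4 389.4] [-149.6  137. ]
0.75 [333.4 252.2] [-95.8  26.9]
0.73 [512.4 253.6] [-96.4 -31.4]
```

```bash
python3 -m pendant '[[-0.5,0.004,0.003,-0.0015,0],[-0.5,0.01,0,0,0],[-0.5,0.012,0.004,0,0],[-0.5,0.013,0.006,0,0],[-0.5,0.013,0.006,0,0],[-0.5,0.012,0.006,0,0],[-0.5,0.01,0.004,0,0],[-0.5,0.006,0.0005,0,0]]'
cat > look.py <<'E'
from fit import *
s=env.get_state();q=np.load("q.npy");print(s["clock"],(w2t(s["tcp_pos"],q)*1e3).round(1),s["tcp_pos"][2].round(4),"F",(R.from_euler('z',-q[2]).as_matrix()@s["wrist_force"]).round(1),"gap",s["finger_gap"].round(4),"yawerr",np.degrees(q[2])-rot(s["orientation"]).as_euler('xyz',degrees=True)[2])
import sys
save("wrist",sys.argv[1])
for r in env.recognise("wrist","tube_1")[:5]: print(round(r["score"],2),np.round(r["centre"],1),(w2t(ray("wrist",r["centre"],.038,s),q)*1e3).round(1))
E
python3 look.py w7
```

```text
clock: 11.68
tcp_pos: [0.5264, -0.1258, 0.0236]
orientation: [0.0, 0.926, 0.378, 0.0]
wrist_force: [0.1, -1.1, 0.9]
finger_gap: 0.0209
grip_force: 0.7Traceback (most recent call last):
  File "look.py", line 2, in <module>
    s=env.get_state();q=np.load("q.npy");print(s["clock"],(w2t(s["tcp_pos"],q)*1e3).round(1),s["tcp_pos"][2].round(4),"F",(R.from_euler('z',-q[2]).as_matrix()@s["wrist_force"]).round(1),"gap",s["finger_gap"].round(4),"yawerr",np.degrees(q[2])-rot(s["orientation"]).as_euler('xyz',degrees=True)[2])
                                                                                                                                                                                                ^^^^^^^^^^^^^^^^^^^^^
AttributeError: 'float' object has no attribute 'round'
```

```bash
sed -i 's/s\["finger_gap"\].round(4)/round(s["finger_gap"],4)/' look.py; python3 look.py w7
```

```text
11.675 [-45.5  -3.1] 0.0236 F [-0.7 -0.9  0.9] gap 0.0209 yawerr 0.21513613042325375
0.61 [325.4 270.1] [-21.9  -3. ]
0.6 [104.6 363.6] [-58.6  78.2]
0.46 [364.7 423. ] [-85.  -17.9]
0.44 [301.4 223.2] [-5.5  4.8]
```

View pics/w7.png

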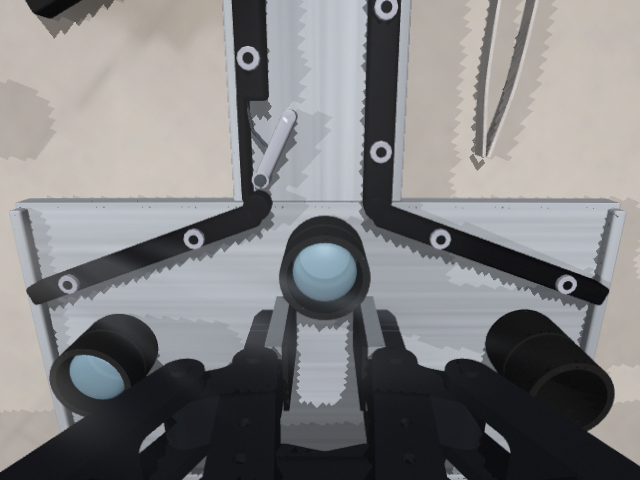

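```bash
python3 -m pendant '[[-0.5,0.005,-0.0025,0.001,0],[-0.5,0.005,-0.0005,0,0],[-0.5,0.007,0,0,0],[-0.5,0.007,0,0,0],[-0.5,0.007,0,0,0],[-0.5,0,0,0,0]]'; python3 look.py w8
```

```text
clock: 12.52
tcp_pos: [0.5462, -0.1018, 0.0227]
orientation: [0.0, 0.926, 0.378, 0.0]
wrist_force: [-0.5, -0.9, -0.5]
finger_gap: 0.0214
grip_force: 0.2
12.525 [-14.6   0.1] 0.0227 F [-1.  -0.3 -0.5] gap 0.0214 yawerr 0.18186096598405044
0.96 [125.2 390.6] [-38.7  75. ]
0.71 [325.4 269. ] [9.8 0.2]
```

```bash
python3 -m pendant '[[-0.5,0.006,0,0,0],[-0.5,0.007,0,0,0],[-0.5,0.007,0,0,0],[-0.5,0.007,0,0,0],[-0.5,0.007,0,0,0],[-0.5,0.007,0,0,0],[-0.5,0.005,0,0,0],[-0.5,0,0,0,0]]'; python3 look.py w9
```

```text
clock: 13.62
tcp_pos: [0.5787, -0.0696, 0.0226]
orientation: [-0.0, 0.926, 0.378, 0.0]
wrist_force: [-0.4, -0.1, 0.2]
finger_gap: 0.0214
grip_force: 0.0
13.625 [31.2  0.2] 0.0226 F [-0.4  0.2  0.2] gap 0.0214 yawerr 0.19073407530144237
0.62 [  5.9 294.3] [ 46.3 111.5]
0.6 [324.  268.5] [55.8  0.8]
```

View pics/w9.png

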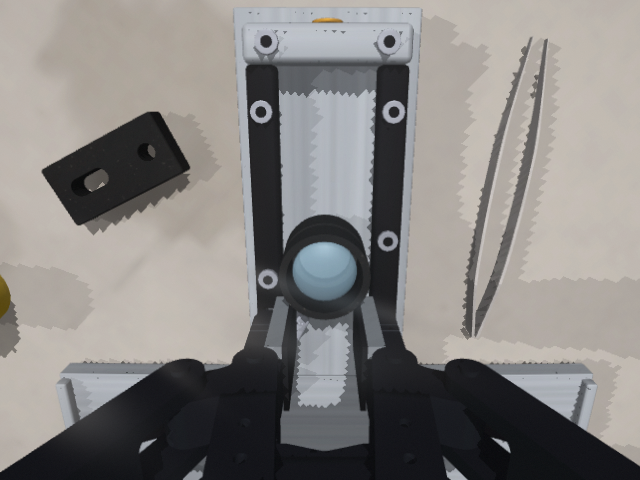

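Run:
```python
from fit import *
s=env.get_state();q=np.load("q.npy")
for px in [(265,65),(325,65),(390,65)]: print((w2t(ray("wrist",px,.026,s),q)*1e3).round(1))
for px in [(281,270),(370,270),(325,319)]: print((w2t(ray("wrist",px,.04,s),q)*1e3).round(1))
```

```text
[119.9  19.2]
[119.8   0.2]
[119.8 -20.5]
[55.7 14.9]
[ 55.6 -14.4]
[37.6  0.5]
```

```bash
python3 - <<'E'
from fit import *
s=env.get_state();q=np.load("q.npy")
im=cv2.imread("pics/w9.png",0)
print(im[355:400,318:332].mean(1).round(0).tolist())
print((w2t(ray("wrist",(325,375),.012,s),q)*1e3).round(1))
im=cv2.imread("pics/w8.png",0);print(im[150:260,330:345].mean(1).round(0).tolist())
E
python3 -m pendant '[[-0.5,-0.03,0,0,0],[-0.5,-0.04,0,0,0],[-0.5,0,0,0,0]]'
python3 - <<'E'
from fit import *
s=env.get_state();q=np.load("q.npy")
save("wrist","w10");print(s["clock"],(w2t(s["tcp_pos"],q)*1e3).round(1))
for l,z in [("tube_1",.04),("pawl",.02),("pawl_tip",.0215)]:
    for r in env.recognise("wrist",l)[:4]: print(l,round(r["score"],2),np.round(r["centre"],1),(w2t(ray("wrist",r["centre"],z,s),q)*1e3).round(1))
E
```

```text
[168.0, 169.0, 169.0, 169.0, 169.0, 169.0, 169.0, 169.0, 169.0, 170.0, 170.0, 170.0, 170.0, 170.0, 171.0, 171.0, 171.0, 171.0, 171.0, 162.0, 137.0, 175.0, 170.0, 169.0, 160.0, 175.0, 176.0, 178.0, 179.0, 178.0, 177.0, 176.0, 173.0, 171.0, 171.0, 171.0, 173.0, 173.0, 174.0, 176.0, 177.0, 176.0, 174.0, 173.0, 171.0]
[-4.7  0.6]
[188.0, 188.0, 188.0, 188.0, 188.0, 188.0, 188.0, 188.0, 188.0, 188.0, 188.0, 188.0, 188.0, 188.0, 188.0, 188.0, 188.0, 188.0, 188.0, 188.0, 188.0, 188.0, 188.0, 188.0, 188.0, 188.0, 188.0, 188.0, 188.0, 188.0, 188.0, 188.0, 188.0, 188.0, 187.0, 187.0, 187.0, 187.0, 187.0, 188.0, 188.0, 187.0, 187.0, 187.0, 187.0, 187.0, 187.0, 186.0, 184.0, 181.0, 178.0, 176.0, 176.0, 176.0, 178.0, 179.0, 180.0, 181.0, 182.0, 183.0, 184.0, 185.0, 186.0, 186.0, 186.0, 182.0, 163.0, 128.0, 96.0, 69.0, 50.0, 40.0, 39.0, 38.0, 39.0, 41.0, 42.0, 41.0, 40.0, 39.0, 39.0, 38.0, 37.0, 37.0, 37.0, 37.0, 39.0, 42.0, 44.0, 46.0, 47.0, 47.0, 47.0, 57.0, 84.0, 109.0, 128.0, 146.0, 159.0, 165.0, 167.0, 168.0, 168.0, 168.0, 168.0, 167.0, 166.0, 165.0, 164.0, 163.0]
clock: 14.1
tcp_pos: [0.5264, -0.1202, 0.0226]
orientation: [-0.0, 0.926, 0.376, -0.001]
wrist_force: [-0.2, 0.5, -1.3]
finger_gap: 0.0212
grip_force: 0.0
14.1 [-41.6   1. ]
tube_1 0.68 [324.1  42.5] [52.3  0.9]
tube_1 0.66 [112.7 365.9] [-53.4  77.7]
pawl 0.97 [287.1 156.5] [18.1 14.1]
pawl_tip 0.8 [286.2 156.6] [18.3 14.3]
```

```bash
python3 -m pendant '[[-0.5,0,0,-0.05,0],[-0.5,-0.03,0.01,-0.025,0],[-0.5,-0.03,0.013,0,0],[-0.5,-0.026,0.012,0,0],[-0.5,0,0,0.05,0],[-0.5,0,0,0.024,0],[-0.5,0,0,0,0]]'
python3 look.py w11
```

```text
clock: 15.18
tcp_pos: [0.4904, -0.2028, 0.0219]
orientation: [-0.002, 0.926, 0.378, -0.001]
wrist_force: [0.5, -0.1, 0.0]
finger_gap: 0.0208
grip_force: 0.0
15.175 [-125.2  -32.6] 0.0219 F [ 0.3 -0.4  0. ] gap 0.0208 yawerr 0.17874194558901735
0.97 [332.3 257.9] [-96.6 -34.8]
0.76 [ 20.8 159.4] [-63.7  62.8]
```

```bash
python3 -m pendant '[[-0.5,0.004,0.002,0,0],[-0.5,0.009,0,0,0],[-0.5,0.012,-0.005,0,0],[-0.5,0.013,-0.007,0,0],[-0.5,0.013,-0.007,0,0],[-0.5,0.013,-0.007,0,0],[-0.5,0.011,-0.006,0,0],[-0.5,0.006,-0.002,0,0]]'
python3 look.py w12
```

```text
clock: 16.27
tcp_pos: [0.527, -0.1235, 0.0236]
orientation: [-0.0, 0.926, 0.378, -0.0]
wrist_force: [-1.0, -0.6, 1.4]
finger_gap: 0.0216
grip_force: 0.7
16.275 [-43.5  -1.9] 0.0236 F [-1.1  0.3  1.4] gap 0.0216 yawerr 0.17270556950811766
0.78 [105.7 363.4] [-56.6  79. ]
0.64 [325.5 270.7] [-20.1  -1.8]
0.6 [316.   39.7] [51.5  0.8]
0.23 [300.1 219.9] [-2.3  6.4]
```

```bash
python3 -m pendant '[[-0.5,0.005,-0.0018,0.001,0],[-0.5,0.005,-0.0007,0,0],[-0.5,0.007,0,0,0],[-0.5,0.007,0,0,0],[-0.5,0.007,0,0,0],[-0.5,0,0,0,0]]'
python3 -m pendant '[[-0.5,0.006,0,0,0],[-0.5,0.007,0,0,0],[-0.5,0.007,0,0,0],[-0.5,0.007,0,0,0],[-0.5,0.006,0,0,0],[-0.5,0.006,0,0,0],[-0.5,0.004,0,0,0],[-0.5,0,0,0,0]]'; python3 look.py w13
python3 -m pendant '[[-0.5,-0.03,0,0,0],[-0.5,-0.04,0,0,0],[-0.5,0,0,0,0]]'
python3 - <<'E'
from fit import *
s=env.get_state();q=np.load("q.npy")
save("wrist","w14");print(s["clock"],(w2t(s["tcp_pos"],q)*1e3).round(1))
for l,z in [("tube_1",.04),("pawl",.02),("pawl_tip",.0215)]:
    for r in env.recognise("wrist",l)[:4]: print(l,round(r["score"],2),np.round(r["centre"],1),(w2t(ray("wrist",r["centre"],z,s),q)*1e3).round(1))
E
```

```text
clock: 17.12
tcp_pos: [0.548, -0.1008, 0.0227]
orientation: [0.0, 0.926, 0.378, 0.0]
wrist_force: [0.5, -0.7, 0.3]
finger_gap: 0.0214
grip_force: 0.2
clock: 18.12
tcp_pos: [0.5784, -0.0707, 0.0226]
orientation: [-0.0, 0.926, 0.378, 0.0]
wrist_force: [-0.3, 0.1, 0.6]
finger_gap: 0.0213
grip_force: 0.0
18.125 [30.2 -0.3] 0.0226 F [-0.2  0.2  0.6] gap 0.0213 yawerr 0.199628535828289
0.86 [323.6 185.7] [82.7  0.2]
0.78 [326.8 273.2] [53.1 -0.7]
0.56 [  6.2 295.5] [ 44.9 111. ]
clock: 18.6
tcp_pos: [0.5261, -0.1212, 0.0226]
orientation: [-0.0, 0.926, 0.376, -0.001]
wrist_force: [1.0, 1.1, -0.4]
finger_gap: 0.021
grip_force: 0.0
18.6 [-42.4   0.4]
tube_1 0.88 [325.8  43.7] [51.1 -0.1]
tube_1 0.7 [109.4 365.4] [-54.   78.4]
pawl 0.87 [286.3 154.3] [18.  13.9]
pawl 0.63 [325.   43.4] [53.8  0.1]
pawl_tip 0.75 [285.6 155.3] [17.8 14. ]
```

```bash
python3 -m pendant '[[-0.5,0,0,-0.05,0],[-0.5,-0.01,-0.02,-0.025,0],[-0.5,-0.015,-0.042,0,0],[-0.5,-0.018,-0.042,0,0],[-0.5,0,0,0,0.157],[-0.5,0,0,0,0.157],[-0.5,0,0,0,0.157],[-0.5,0,0,0,0.157]]'
python3 -m pendant '[[-0.5,0,0,0,0.157],[-0.5,0,0,0.04,0],[-0.5,0,0,0.02,0],[-0.5,0,0,0.014,0],[-0.5,0,0,0,0]]'
python3 look.py w15; python3 -c "
from h import *
print(np.round(env.get_state()['joint_pos'],3))"
```

```text
clock: 19.8
tcp_pos: [0.4254, -0.0752, 0.0979]
orientation: [0.0, 0.997, 0.071, 0.0]
wrist_force: [-0.5, 0.9, 0.2]
finger_gap: 0.0214
grip_force: 0.0
clock: 20.42
tcp_pos: [0.4243, -0.075, 0.0229]
orientation: [-0.0, 1.0, -0.005, -0.001]
wrist_force: [0.1, -1.2, 0.5]
finger_gap: 0.0212
grip_force: 0.0
20.425 [-82.5 104.8] 0.0229 F [-0.8 -0.9  0.5] gap 0.0212 yawerr 45.1394607939507
0.97 [336.7 256.4] [-65.   82.3]
0.94 [ 34.3 196.1] [ 18.7 136.6]
[-0.362  0.217 -0.631  0.721 -0.     2.789]
```

```bash
python3 -m pendant '[[-0.5,0.003,0.0035,0,0],[-0.5,0.006,0,0,0],[-0.5,0.008,0.003,0,0],[-0.5,0.01,0.0045,0,0],[-0.5,0.01,0.0045,0,0],[-0.5,0.01,0.0045,0,0],[-0.5,0.01,0.0045,0,0],[-0.5,0,0,0,0]]'; python3 look.py w16
```

```text
clock: 21.52
tcp_pos: [0.4826, -0.1015, 0.0237]
orientation: [0.0, 1.0, -0.005, 0.001]
wrist_force: [-0.8, 0.0, -0.6]
finger_gap: 0.0214
grip_force: 0.0
21.525 [-59.6  45. ] 0.0237 F [-0.5  0.6 -0.6] gap 0.0214 yawerr 45.2213409729422
0.88 [ 21.  322.3] [ 19.9 120. ]
0.87 [173.5  18.8] [42.2  4.8]
0.83 [325.2 265.6] [-42.   27.7]
```

```bash
python3 -m pendant '[[-0.5,0.009,0.0045,0,0],[-0.5,0.009,0.0045,0,0],[-0.5,0.007,0.0035,0,0],[-0.5,0,0,0,0]]'
python3 -m pendant '[[-0.5,-0.015,0,0,0],[-0.5,-0.02,0,0,0],[-0.5,0,0,0,-0.157],[-0.5,0,0,0,-0.157],[-0.5,0,0,0,-0.157],[-0.5,0,0,0,-0.157],[-0.5,0,0,0,-0.162],[-0.5,0,0,0,0]]'; python3 look.py w17
```

```text
clock: 22.12
tcp_pos: [0.5072, -0.1141, 0.0237]
orientation: [0.0, 1.0, -0.005, 0.0]
wrist_force: [0.4, -0.3, -0.1]
finger_gap: 0.0214
grip_force: 0.0
clock: 23.12
tcp_pos: [0.4699, -0.1129, 0.0236]
orientation: [-0.0, 0.925, 0.379, -0.0]
wrist_force: [-0.3, -0.2, 0.4]
finger_gap: 0.0214
grip_force: 0.0
23.125 [-76.7  45.8] 0.0236 F [-0.4  0.   0.4] gap 0.0214 yawerr 0.04141253325651206
0.93 [454.2 214.5] [-33.7   4.2]
0.74 [35.6 29.7] [ 21.9 130.4]
```

```bash
python3 -m pendant '[[-0.5,-0.003,0.02,0,0],[-0.5,0,0.021,0,0],[-0.5,0,0,0,0]]'; python3 look.py w18
```

```text
clock: 23.6
tcp_pos: [0.4988, -0.1454, 0.0238]
orientation: [0.001, 0.925, 0.379, 0.0]
wrist_force: [-0.5, -0.4, 0.2]
finger_gap: 0.0213
grip_force: 0.0
23.6 [-79.    2.4] 0.0238 F [-0.6  0.1  0.2] gap 0.0213 yawerr 0.09241611197487742
0.92 [ 17.6 441.7] [-129.1  125.6]
0.86 [324.6 210.5] [-34.8   2.8]
```

```bash
python3 -m pendant '[[-0.5,0.01,0,0.001,0],[-0.5,0.008,0,0,0],[-0.5,0.006,-0.0005,0,0],[-0.5,0.007,-0.0015,0,0],[-0.5,0.007,-0.0005,0,0],[-0.5,0.006,0,0,0],[-0.5,0.005,0,0,0],[-0.5,0,0,0,0]]'; python3 look.py w19
```

```text
clock: 24.7
tcp_pos: [0.5312, -0.1109, 0.0238]
orientation: [0.003, 0.925, 0.379, -0.001]
wrist_force: [-5.2, -8.1, 6.8]
finger_gap: 0.0215
grip_force: 7.3
24.7 [-31.6   4.1] 0.0238 F [-9.4 -2.2  6.8] gap 0.0215 yawerr 0.031906599997007845
0.92 [336.6   9.8] [71.3  1.2]
0.75 [342.   80.9] [52.1 -0.5]
```

```bash
python3 -m pendant '[[-0.5,-0.005,0,0,0],[-0.5,-0.015,0,0,0],[-0.5,-0.015,0,0,0],[-0.5,0,0,0,0]]'; python3 look.py w20
python3 - <<'E'
from h import *
save("top","top20"); q=np.load("q.npy")
from fit import w2t
for r in env.recognise("top","tube_1")[:6]: print(round(r["score"],2),np.round(r["centre"],1),(w2t(ray("top",r["centre"],.04),q)*1e3).round(1))
E
```

```text
clock: 25.3
tcp_pos: [0.5048, -0.1334, 0.0224]
orientation: [-0.0, 0.925, 0.379, -0.0]
wrist_force: [0.6, 0.3, 0.8]
finger_gap: 0.0213
grip_force: 0.0
25.3 [-66.2   6.7] 0.0224 F [ 0.7 -0.2  0.8] gap 0.0213 yawerr 0.040301238063719325
0.76 [330.2 187.1] [-14.1   5.3]
0.58 [346.8   8.8] [36.6  0.8]
0.56 [ 14.9 457.4] [-123.5  131.9]
0.86 [358.4 190.4] [48.2  3.3]
0.77 [303.8 261. ] [ 24.4 156.8]
0.75 [345.9 177.3] [79.9  2.7]
0.53 [383.1 220.9] [-19.7  10. ]
```

```bash
python3 -m pendant '[[-0.5,0,0.0065,0,0],[-0.5,0.01,0,0,0],[-0.5,0.01,0,0,0],[-0.5,0,0,0,0]]'; python3 look.py w21
python3 - <<'E'
from h import *
a=cv2.imread("pics/w21.png",0)
# tube outline: dark columns at several rows
for r in range(180,262,10): 
    x=np.where(a[r,250:420]<75)[0]+250; print(r, x[0] if len(x) else None, x[-1] if len(x) else None,len(x))
E
```

```text
clock: 26.0
tcp_pos: [0.5257, -0.1227, 0.0227]
orientation: [0.0, 0.925, 0.381, 0.0]
wrist_force: [0.5, 0.7, -0.4]
finger_gap: 0.0215
grip_force: 0.0
26.0 [-43.8  -0.3] 0.0227 F [ 0.8  0.1 -0.4] gap 0.0215 yawerr -0.14964579439431702
0.93 [325.9  41.2] [50.6  0. ]
180 250 401 42
190 250 400 43
200 250 400 90
210 251 399 117
220 250 419 145
230 250 419 85
240 267 419 39
250 264 355 27
260 264 355 30
```

```bash
python3 -m pendant '[[-0.5,0.004,0,0,0],[-0.5,0.003,0,0,0],[-0.5,0.002,0,0,0],[-0.5,0.002,0,0,0],[-0.5,0.002,0,0,0],[-0.5,0,0,0,0]]'; python3 look.py w22
```

```text
clock: 26.85
tcp_pos: [0.5342, -0.1142, 0.0227]
orientation: [0.0, 0.925, 0.38, 0.0]
wrist_force: [-0.3, -0.2, 0.8]
finger_gap: 0.0215
grip_force: 0.1
26.85 [-31.8  -0.3] 0.0227 F [-0.4  0.1  0.8] gap 0.0215 yawerr -0.06968430165800044
0.84 [318.1 265.1] [-6.   2.3]
0.6 [74.1 20.4] [68.8 72.1]
0.59 [325.6  78.5] [52.5 -0.1]
0.56 [323.3  11.5] [70.5  0.6]
```

```bash
python3 -m pendant '[[-0.5,0.002,0,0,0],[-0.5,0.002,0,0,0],[-0.5,0.002,0,0,0],[-0.5,0.002,0,0,0],[-0.5,0.002,0,0,0],[-0.5,0.003,0,0,0],[-0.5,0.003,0,0,0],[-0.5,0,0,0,0]]'; python3 look.py w23
```

```text
clock: 27.95
tcp_pos: [0.5458, -0.1029, 0.0227]
orientation: [0.0, 0.925, 0.38, 0.0]
wrist_force: [-0.4, -0.0, -0.2]
finger_gap: 0.0213
grip_force: 0.1
27.95 [-15.6  -0.4] 0.0227 F [-0.3  0.2 -0.2] gap 0.0213 yawerr -0.07688447398402332
0.79 [324.6  36.2] [80.1  0.2]
0.67 [325.5 133.8] [52.8 -0.1]
0.58 [326.  269.2] [ 8.7 -0.4]
```

Centred in the gate. Push on, then creep to the end with the force watched.

```bash
python3 -m pendant '[[-0.5,0.006,0,0,0],[-0.5,0.006,0,0,0],[-0.5,0.006,0,0,0],[-0.5,0.006,0,0,0],[-0.5,0.006,0,0,0],[-0.5,0.005,0,0,0],[-0.5,0,0,0,0]]'
python3 -m pendant '[[-0.5,0.0015,0,0,0],[-0.5,0,0,0,0]]'; python3 look.py w24
```

```text
clock: 28.92
tcp_pos: [0.5708, -0.0779, 0.0226]
orientation: [-0.0, 0.925, 0.38, 0.0]
wrist_force: [0.3, 0.8, -0.5]
finger_gap: 0.0213
grip_force: 0.1
clock: 29.18
tcp_pos: [0.5715, -0.0774, 0.0227]
orientation: [0.0, 0.925, 0.38, 0.0]
wrist_force: [-0.4, 0.1, -0.3]
finger_gap: 0.0212
grip_force: 0.2
29.175 [20.6 -0.3] 0.0227 F [-0.2  0.3 -0.3] gap 0.0212 yawerr -0.05636792917618294
0.82 [325.3  85. ] [103.1   0. ]
0.81 [327.  273.4] [43.4 -0.6]
0.71 [322.7 187.1] [72.7  0.8]
```

```bash
for i in 1 2 3; do python3 -m pendant '[[-0.5,0.001,0,0,0],[-0.5,0,0,0,0]]' | grep -E 'tcp|wrist'; done
```

```text
tcp_pos: [0.572, -0.0767, 0.0227]
wrist_force: [-1.3, -1.1, 0.3]
tcp_pos: [0.5728, -0.0759, 0.0227]
wrist_force: [-0.5, -1.1, -0.1]
tcp_pos: [0.5737, -0.0752, 0.0227]
wrist_force: [-0.7, -1.4, -0.3]
```

```bash
for i in 1 2; do python3 -m pendant '[[-0.5,0.001,0,0,0],[-0.5,0,0,0,0]]' | grep -E 'tcp|wrist'; done; python3 look.py w25
```

```text
tcp_pos: [0.5743, -0.0745, 0.0226]
wrist_force: [-0.6, -0.5, -0.6]
tcp_pos: [0.5745, -0.0742, 0.0226]
wrist_force: [-3.2, -3.0, 0.7]
30.525 [25.  -0.2] 0.0226 F [-4.4  0.1  0.7] gap 0.0216 yawerr -0.03672485110730861
0.76 [325.6  87.2] [106.9   0. ]
0.74 [325.6 273.4] [47.8 -0.1]
0.68 [323.1 191.4] [75.7  0.8]
0.57 [  4.9 285.3] [ 43.1 110.7]
```

```bash
python3 -m pendant '[[-0.5,-0.01,0,0,0],[-0.5,-0.03,0,0,0],[-0.5,-0.03,0,0,0],[-0.5,0,0,-0.05,0],[-0.5,0,0,0,0],[-0.5,0,0,0,0]]'
python3 - <<'E'
from fit import *
s=env.get_state();q=np.load("q.npy")
save("wrist","w26");print(s["clock"],(w2t(s["tcp_pos"],q)*1e3).round(1))
for l,z in [("tube_1",.04),("tall_tube",.052),("pawl",.02),("pawl_tip",.0215)]:
    for r in env.recognise("wrist",l)[:5]: print(l,round(r["score"],2),np.round(r["centre"],1),(w2t(ray("wrist",r["centre"],z,s),q)*1e3).round(1))
E
```

```text
clock: 31.38
tcp_pos: [0.5257, -0.1232, 0.073]
orientation: [0.0, 0.925, 0.38, 0.001]
wrist_force: [-1.0, -0.1, -1.1]
finger_gap: 0.0214
grip_force: 0.0
31.375 [-44.1  -0.7]
tube_1 0.71 [322.5  15.2] [66.3  0.6]
tube_1 0.7 [ 23.  112.5] [ 30.6 125.3]
tube_1 0.67 [ 63.5 421.5] [-125.3  137.2]
tube_1 0.66 [324.8  68.8] [46.7 -0.3]
tall_tube 0.85 [499.1 316.2] [-56.6 -78. ]
pawl 0.56 [291.8 141.2] [16.8 14.9]
pawl 0.28 [326.4  69.6] [48. -1.]
pawl_tip 0.91 [295.7 138.1] [18.4 13. ]
pawl_tip 0.73 [322.1  14.1] [70.2  0.9]
```

```bash
python3 -m pendant '[[-0.5,0.001,-0.001,0.03,0],[-0.5,0,0,0.02,0],[-0.5,0,0,0,0]]'|grep tcp
python3 - <<'E'
from fit import *
s=env.get_state();q=np.load("q.npy");print((w2t(s["tcp_pos"],q)*1e3).round(1))
save("wrist","w27")
for l in ("pawl","pawl_tip"): print(l,[(round(r["score"],2),np.round(r["centre"],1)) for r in env.recognise("wrist",l)[:2]])
A=[cv2.imread(f"pics/{n}.png",0)[100:210,245:335] for n in ("w10","w14","w27")]
for B in A[1:]:
    # register on pawl-only patch vs. whole: template match of pawl patch and of the right rail
    pass
for n in ("w10","w14","w27"):
    im=cv2.imread(f"pics/{n}.png",0);ref=cv2.imread("pics/w10.png",0)
    for nm,(r0,r1,c0,c1) in dict(tip=(100,135,280,310),pawl=(105,190,255,305),rail=(120,190,350,400)).items():
        m=cv2.matchTemplate(im[r0-12:r1+12,c0-12:c1+12],ref[r0:r1,c0:c1],cv2.TM_CCOEFF_NORMED);_,v,_,p=cv2.minMaxLoc(m);print(n,nm,round(v,3),p[0]-12,p[1]-12)
E
```

```text
tcp_pos: [0.5234, -0.1208, 0.0206]
[-44.1   2.6]
pawl [(0.72, array([294., 152.]))]
pawl_tip [(0.84, array([293.8, 150. ]))]
w10 tip 1.0 0 0
w10 pawl 1.0 0 0
w10 rail 1.0 0 0
w14 tip 0.873 -2 -2
w14 pawl 0.974 -2 -2
w14 rail 0.985 -1 -3
w27 tip 0.608 6 -8
w27 pawl 0.92 5 -7
w27 rail 0.951 7 -6
```

```bash
python3 -m pendant '[[-0.5,0,0,-0.05,0],[-0.5,0,0,-0.06,0],[-0.5,0,0,0,0],[-0.5,0,0,0,0],[-0.5,0,0,0,0]]'|grep tcp
python3 -c "
from h import *
print(env.hand_in())"
```

```text
tcp_pos: [0.5244, -0.1213, 0.1316]
the job is handed in; nothing more can be done
None
```

The job is handed in: the camera checks showed all three short tubes in the slot with the pawl shut behind them. The third tube caught on the left fence because I shifted it the wrong way, with about 10 N on the wrist; I backed off and re-centred it. I steered clear of the tall tube, mounting base and tweezers, and saw no sign that they had moved, but did not measure their positions at the end; no verdict came back.

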